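# Put the repaired board and its heat sink away in the bench drawer

## Task

Put the repaired job away: pull the drawer that stands ajar all the way out, then set the circuit board that carries the transformer and other parts into its wide bay (flat, parts up) and the long finned heat sink into its narrow bay (fins up), set down rather than dropped. Then slide the drawer fully shut without slamming it. Leave the bare board, the short heat sink and everything else lying on the bench as they are.

Things in the scene. Friction and masses are not known exactly. Their poses are not given: they have to be found in the camera images.
- cabinet_drawer0 (a joint): How far the drawer of the low grey drawer unit is pulled out, in m: 0 is shut, about 0.158 is the stop; it starts slightly ajar. The unit is 230 deep, 260 wide and 94 mm high, plywood drawer front towards the robot; the drawer comes out along the unit's -x with a few N of friction. Its side walls reach 72 mm, its front 83 mm above the bench.
- unit_front (a point): Middle of the front edge of the fixed grey drawer unit's top, 94 mm above the bench (the top is 260 wide and reaches 215 mm back from this edge). Its x axis points from the front to the back (away from the robot), y to the left as seen by the robot, z up.
- cabinet_drawer0_handle (a point): Middle of the drawer's steel bar handle: a thin horizontal bar about 120 mm long, along the unit's y, 35 mm in front of the drawer front, 56 mm above the bench; open above and below, so it can be pinched from above (mind the 35 mm between bar and front). Moves with the drawer; axes as unit_front.
- wide_bay (a point): Point on the floor of the drawer's wide bay (left as seen by the robot): mid-width, 70 mm behind the inside of the drawer front. The bay is 130 mm wide (y) and 185 mm long (x); its floor is 22 mm above the bench, its depth to the drawer's side walls 50 mm. Axes as unit_front. With the drawer right out the unit's front edge lies about 80 mm behind this point.
- narrow_bay (a point): Point on the floor of the drawer's narrow bay (right as seen by the robot): mid-width, 70 mm behind the inside of the drawer front. The bay is 82 mm wide (y) and 185 mm long (x), parted from the wide bay by a 6 mm plywood divider 40 mm high; floor and axes as for wide_bay.
- board: The repaired circuit board: green, 80 x 55 x 4 mm, about 140 g, with a dark steel transformer block in its middle (34 along x, 30 along y, top 30 mm above the underside), small parts at both ends; bare beside the transformer (+y, -y), so it can be gripped across its 30 mm. Origin: centre of the underside; x along the 80 mm side, z out of the parts side.
- long_sink: The long aluminium heat sink: 90 long (x), 26 wide (y), 30 mm high (z), about 130 g, five upright fins along its length on a base plate; gripped across its 26 mm. Origin at the centre of the underside.
- bare_board: A bare green circuit board of the same outline (80 x 55 x 4 mm) without any parts. Not wanted: leave it. Origin at the centre of the underside.
- short_sink: A short aluminium heat sink of the same section (26 wide, 30 mm high) but only 42 mm long. Not wanted: leave it. Origin at the centre of the underside.
- tin: Open steel tin, 70 mm across, 60 mm high. A bystander. Origin at the centre of its underside.
- spool: Grey plastic spool standing on its end, 56 mm across, 44 mm high. A bystander. Origin at the centre of its underside.
- plaque: Flat copper plaque, 110 x 80 x 5 mm. A bystander. Origin at the centre of its underside.
- screwdriver: A screwdriver lying on the bench. A bystander. Its origin lies on the bench under the tool.
Things that resemble listed ones, but are neither listed nor needed, are in the scene too. What is shaped like the long_sink but brown or green is not meant.

How it is judged:
By the outcome, as a careful person would: the job done as asked, in the order asked, and still so for the second after the job is handed in, with the robot touching nothing.
It also fails if it takes over 70 s, if anything falls off the work surface, if the arm or the gripper's body presses on something with over 40 N, if the wrist force passes 120 N, or if a joint passes its speed limit or range.

## Robot

A 6-joint arm with a two-finger parallel gripper is mounted at the origin on the work surface. World frame = base frame: x ahead of the robot, y to its left, z up, the work surface at z = 0. Lengths are in m, angles in rad, forces in N, time in s.
With the tool pointing down it reaches from about 0.3 to 0.875 m from the base axis. Payload 6.4 kg.
Tool frame: the origin (TCP) lies at the very end of the fingers, on their centre line; the grasp point (between the pads) lies 19 mm behind it; z points along the fingers, y is the line along which they close (so a half turn about z gives the same grasp; the last joint's range is limited). The gripper opens to 88 mm and grips with 3 to 60 N. Pads are 18 mm wide; open, the fingers measure 123 mm over their backs; the gripper's body (75 mm by 187 mm) begins 45 mm behind the grasp point.
Start: joints at [1.118, 0.181, 1.607, -0, 1.354, -0.206], TCP at [0.14, 0.558, 0.239] pointing down, gripper open.
Joint ranges: [-2.99, 2.99], [-0.89, 2.07], [0.3, 2.58], [-1.14, 4.28], [0, 2.63], [-3.12, 3.12]. Speed limits (rad/s): [2.57, 2.57, 3.01, 3.14, 3.14, 3.14].

## Interface

Orientations are given as a unit quaternion [w, x, y, z].
In Python, from bench import env, optics, finish_job gives the robot as it stands. The module is installed in compiled form; this text tells all that it offers.
- The arm moves only by the tool move_arm, never from a script. Its argument "deltas" is a list of rows, each a list of 3 entries, a list of its own where there are three numbers: the shift along the tool's x, y, z in units of 0.1 m (1.0 is 0.1 m), then the turn, a rotation vector about the tool's x, y, z in units of 0.08 rad (1.0 is 0.08 rad), then the closure, from 0 (fully open) to 1 (shut). A call has 1 to 8 rows; each row shifts and turns the commanded pose from where the row before left it, along the tool's axes as they then stand; what a row does not reach is not made up. A row lasts 1/12 s, in which the tool goes at most 41.7 mm and 7.16 degrees, less where a joint would pass 70% of its speed; a pose out of reach is approached as far as the arm can. A call with a number of a shift or a turn outside -1 to 1 is refused whole. A call with a gripper value outside its range is refused whole. The fingers move at their own pace and stop on an object; "force" is the grip in N (left out, the last holds). Time passes only in rows, so rows that do not move let the fingers close. It gives the time, the measured TCP pose, the force, the opening and the grip force at its end, in the units of the state.
- env.state(): the state, without advancing time (a new reading comes with each control period).
- optics.snapshot(name): name is "scene" or "side" or "wrist"; returns (picture, depth): 420x560x3 uint8, blue, green, red; 420x560 float32, m along the optical axis (not along the pixel's ray), 0 where there is no reading.
- optics.camera_info(name): a dict with "K" (3x3 intrinsics, pixels), "origin" and "attitude" of the camera in the world. Camera axes: x right, y up, looking along -z (the intrinsics and any distortion apply to the point x, -y, -z); pixel columns grow to the right and rows downward; lengths in m; the calibration is good to about 2 mm. A picture is of the moment at which its call begins: read the wrist's pose just before it. camera_info takes no time and is no camera call; for the wrist camera it gives the pose at the moment of the call.
- finish_job(): hands the job in; it is judged then, once.
The state is a dict: "time": time; "joint_positions": joint angles; "joint_velocities": joint speeds; "joint_torque": joint torques, N m; "eef_pos": TCP position; "eef_rot": TCP orientation; "wrist_force": force on the tool from outside, world axes, zero at the start; "torque": the same for the moment, N m; "grip_width": opening from 0.0 (shut) to 1.0 (fully open); "grip_force": force on a finger pad.
Only numpy, scipy, OpenCV 4.12 (cv2) and the standard library are available. Lean on these libraries where they do the work, as an engineer would, in place of code of your own. Each camera call takes 0.05 s, during which the arm holds its last target. There are 200 camera calls.

## Working session

There is one attempt and no reset: what is moved stays moved. The work goes in short steps, Python scripts to look and compute and a tool call to move; the robot and the scene stay as the last step left them, time stands still between calls to the robot, and variables do not carry over. Pictures are saved under pics/ and viewed, at most 10 in all, crops included, and the job is handed in when it is done.

Besides the shell and the picture viewer there is one more tool, called after "Emit:" by a JSON object that holds its "method" and its "body". move_arm: Moves the arm, as the interface text tells. Shifts and turns lie within -1 to 1; 1 stands for 0.1 m of shift or 0.08 rad of turn. Its arguments: {"type":"object","properties":{"deltas":{"type":"array"},"force":{"type":"number"}},"required":["deltas"]}

```bash
mkdir -p pics; cat > h.py <<'E'
import numpy as np, cv2
from scipy.spatial.transform import Rotation as R
from bench import env, optics
def rot(q):
    q=np.asarray(q,float)
    return q if q.shape==(3,3) else R.from_quat([q[1],q[2],q[3],q[0]]).as_matrix()
def snap(n,f):
    i=optics.camera_info(n); p,d=optics.snapshot(n); cv2.imwrite('pics/'+f+'.png',p); np.savez('pics/'+f+'.npz',p=p,d=d,K=i['K'],o=i['origin'],A=rot(i['attitude'])); return p,d,i
def cloud(f):
    z=np.load('pics/'+f+'.npz'); d=z['d']; K=z['K']; v,u=np.mgrid[:d.shape[0],:d.shape[1]]
    c=np.stack([(u-K[0,2])/K[0,0]*d,-(v-K[1,2])/K[1,1]*d,-d],-1)
    return z['p'],d,c@z['A'].T+z['o']
def proj(f,X):
    z=np.load('pics/'+f+'.npz'); c=(np.atleast_2d(X)-z['o'])@z['A']; K=z['K']
    return np.c_[K[0,0]*c[:,0]/-c[:,2]+K[0,2],K[1,1]*-c[:,1]/-c[:,2]+K[1,2]]
def st():
    s=env.state(); print({k:np.round(s[k],4).tolist() for k in('time','eef_pos','eef_rot','wrist_force','grip_width','grip_force','joint_positions')}); return s
E
python3 - <<'E'
from h import *
st()
for n in('scene','side','wrist'):
    p,d,i=snap(n,n+'0'); print(n,{k:(np.round(v,4).tolist() if not isinstance(v,str) else v) for k,v in i.items()})
E
```

```text
{'time': 0.0, 'eef_pos': [0.1402, 0.5571, 0.2378], 'eef_rot': [-0.0003, 0.1231, 0.9924, -0.0008], 'wrist_force': [-0.1058, 0.1047, -1.0731], 'grip_width': 1.0003, 'grip_force': 0.0, 'joint_positions': [1.1177, 0.1815, 1.608, -0.0, 1.3538, -0.2063]}
scene {'K': [[379.0585, 0.0, 279.2354], [0.0, 379.0585, 211.5852], [0.0, 0.0, 1.0]], 'origin': [1.4573, 0.0327, 0.6577], 'attitude': [0.6131, 0.3324, 0.3497, 0.6256]}
side {'K': [[413.5075, 0.0, 288.8368], [0.0, 413.5075, 217.0791], [0.0, 0.0, 1.0]], 'origin': [-0.0112, -0.5611, 0.9522], 'attitude': [0.8612, 0.3263, -0.1478, -0.3606]}
wrist {'K': [[308.4152, 0.0, 281.0387], [0.0, 308.4152, 210.2551], [0.0, 0.0, 1.0]], 'origin': [0.0674, 0.576, 0.3833], 'attitude': [0.7802, -0.1154, -0.0885, 0.6084]}
```

View pics/scene0.png

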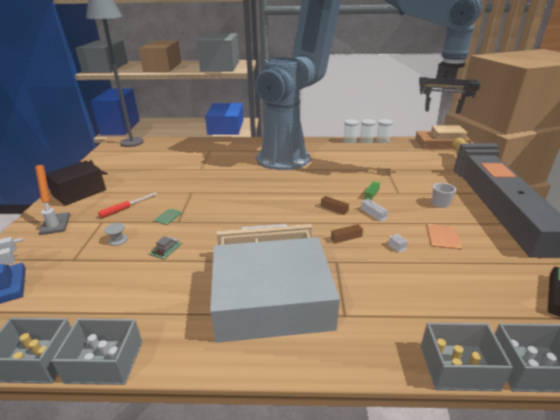

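View pics/side0.png

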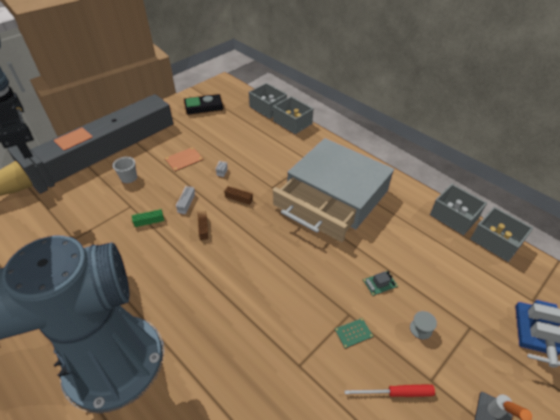

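Scene view: the board with parts is at (165,248) and the bare board at (168,216). The grey long sink is at (374,210), the short sink at (398,242), brown look-alikes at (335,204) and (347,234), and a green one at (372,190). In the side view the board is at (380,282), the long sink at (186,200), the short sink at (221,169) and the handle at (301,219). Next I'll measure from both views and make an enlarged crop.

```bash
python3 - <<'E'
from h import *
def box(f,u0,v0,u1,v1,zmin,zmax=.2,tag=''):
    p,d,X=cloud(f); P=X[v0:v1,u0:u1].reshape(-1,3); ok=d[v0:v1,u0:u1].ravel()>0; P=P[ok]
    b=np.median(P[P[:,2]<zmin][:,2]) if (P[:,2]<zmin).any() else 0
    Q=P[(P[:,2]>zmin)&(P[:,2]<zmax)]
    r=cv2.minAreaRect((Q[:,:2]*1000).astype(np.float32)); bp=cv2.boxPoints(r)
    e=bp[1]-bp[0],bp[2]-bp[1]; l=max(e,key=np.linalg.norm)
    print(tag,f,len(Q),'c',np.round(r[0],1),'size',np.round(r[1],1),'longaxis deg',round(np.degrees(np.arctan2(l[1],l[0])),1),'ztop',np.round(np.percentile(Q[:,2],[50,95])*1e3,1),'bench',round(b*1e3,1))
box('scene0',358,198,390,222,.010,tag='long'); box('side0',172,183,200,218,.010,tag='long')
box('scene0',146,233,186,260,.012,tag='transf'); box('side0',362,268,400,296,.012,tag='transf')
box('scene0',146,233,186,260,.003,tag='board'); box('side0',362,268,400,296,.003,tag='board')
box('scene0',205,240,340,335,.088,.1,tag='unittop'); box('side0',280,140,395,225,.088,.1,tag='unittop')
box('side0',268,175,360,240,.065,.088,tag='front')
s=cv2.imread('pics/scene0.png'); t=cv2.imread('pics/side0.png')
f=lambda im,u,v,w,h:cv2.resize(im[v:v+h,u:u+w],(400,300),interpolation=cv2.INTER_CUBIC)
cv2.imwrite('pics/crop1.png',np.vstack([np.hstack([f(s,140,205,60,45+0),f(s,320,180,100,75)]),np.hstack([f(t,320,255,120,90),f(t,130,150,120,90)])]))
E
```

```text
long scene0 279 c [414.2 292.3] size [126.4  54.6] longaxis deg 14.3 ztop [28.2 32.5] bench 2.0
long side0 271 c [414.9 271.4] size [144.8  65.3] longaxis deg 62.3 ztop [25.2 30.3] bench -1.4
transf scene0 226 c [ 617.1 -317.9] size [34.9 74.9] longaxis deg -22.6 ztop [25.1 32.6] bench 1.9
transf side0 239 c [ 616.1 -320.2] size [33.1 74.2] longaxis deg -21.6 ztop [27.1 31.3] bench 0.5
board scene0 487 c [ 604.6 -324.5] size [149.8 111.3] longaxis deg 13.6 ztop [ 9.6 31.9] bench 1.3
board side0 450 c [ 618.5 -319.1] size [ 78.1 102.6] longaxis deg -40.6 ztop [13.  30.7] bench -0.4
unittop scene0 7853 c [810.9 -10.6] size [220.8 260.6] longaxis deg -82.3 ztop [95.5 97.1] bench 34.5
unittop side0 3938 c [809.1 -11.8] size [221.4 263.9] longaxis deg -82.5 ztop [93.  95.9] bench 16.2
front side0 847 c [666.1 -32.2] size [ 94.8 258.7] longaxis deg -83.2 ztop [78.9 86.1] bench 19.8
```

View pics/crop1.png

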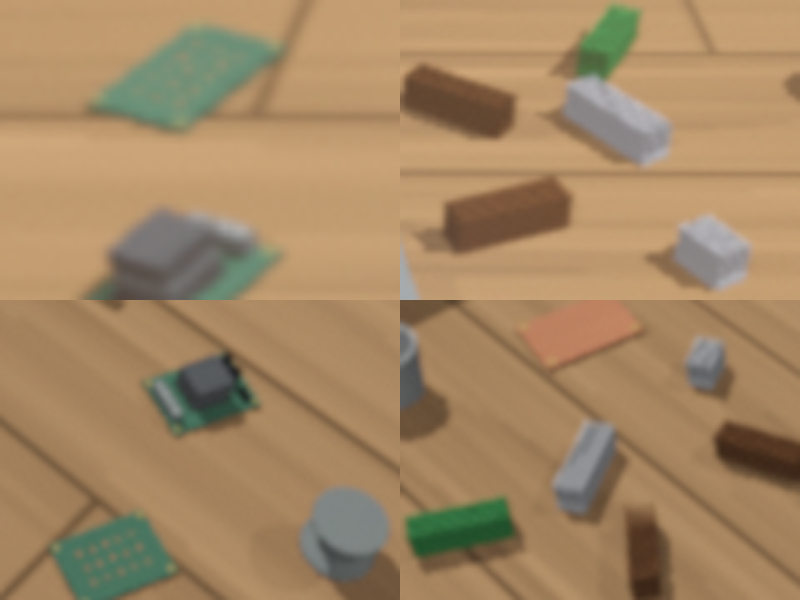

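The crop confirms the choice. The part with a dark transformer (side 380,282) is the board, and the plain green one (353,333) is the bare board. The grey long sink (side 186,200) is wanted. The brown and green look-alikes and the stubby grey one (221,169) are not. Next I'll plan a move over the drawer.

```bash
cat >> h.py <<'E'
def plan(x,y,z,xa,n=None,start=None,flip=True):
    """constant row repeated n times to (x,y,z) with tool-x heading xa deg (tool down)"""
    if start is None:
        s=env.state(); T=rot(s['eef_rot']); p=np.array(s['eef_pos']); a=np.arctan2(T[1,0],T[0,0])
    else: p=np.array(start[:3],float); a=np.radians(start[3])
    dw=(np.radians(xa)-a+np.pi)%(2*np.pi)-np.pi
    D=np.array([x,y,z])-p
    n=n or int(max(np.ceil(np.linalg.norm(D)/.036),np.ceil(abs(dw)/.078),1))
    th=dw/n
    B=lambda b:np.array([[np.cos(b),np.sin(b),0],[np.sin(b),-np.cos(b),0],[0,0,-1]])
    S=sum(B(a+k*th) for k in range(n)); s=np.linalg.solve(S,D)
    r=np.round(s/.1,3); t=round(-th/.08,3)
    q=p.copy(); mid=[]
    for k in range(n): q=q+B(a+k*th)@r*.1; mid.append(np.hypot(q[0],q[1]))
    print('rows',n,'x',[r.tolist(),[0,0,t]],'end',np.round(q,4),'rad',np.round([min(mid),max(mid)],3))
E
python3 - <<'E'
from h import *
plan(.56,-.05,.30,97.6)
a=np.radians(7.5);U=np.array([[np.cos(a),np.sin(a)],[-np.sin(a),np.cos(a)]])
o=np.array([.7035,-.0254])
p,d,X=cloud('side0');P=X[170:245,262:365].reshape(-1,3);uv=(P[:,:2]-o)@U.T
print('handle dir',rot(optics.camera_info('wrist')['attitude'])[:,2])
for lo,hi in((.045,.068),(.068,.09)):
  m=(P[:,2]>lo)&(P[:,2]<hi); h,e=np.histogram(uv[m,0],np.arange(-.14,.02,.005)); print(lo,list(zip(np.round(e*1e3),h)))
E
```

```text
rows 21 x [[-0.369, -0.056, -0.03], [0, 0, np.float64(0.709)]] end [ 0.5609 -0.0496  0.301 ] rad [0.546 0.57 ]
handle dir [-0.27862955  0.07208824  0.95768933]
0.045 [(np.float64(-140.0), np.int64(0)), (np.float64(-135.0), np.int64(0)), (np.float64(-130.0), np.int64(0)), (np.float64(-125.0), np.int64(26)), (np.float64(-120.0), np.int64(90)), (np.float64(-115.0), np.int64(41)), (np.float64(-110.0), np.int64(6)), (np.float64(-105.0), np.int64(8)), (np.float64(-100.0), np.int64(7)), (np.float64(-95.0), np.int64(7)), (np.float64(-90.0), np.int64(8)), (np.float64(-85.0), np.int64(133)), (np.float64(-80.0), np.int64(256)), (np.float64(-75.0), np.int64(6)), (np.float64(-70.0), np.int64(4)), (np.float64(-65.0), np.int64(0)), (np.float64(-60.0), np.int64(0)), (np.float64(-55.0), np.int64(1)), (np.float64(-50.0), np.int64(6)), (np.float64(-45.0), np.int64(10)), (np.float64(-40.0), np.int64(12)), (np.float64(-35.0), np.int64(15)), (np.float64(-30.0), np.int64(15)), (np.float64(-25.0), np.int64(19)), (np.float64(-20.0), np.int64(12)), (np.float64(-15.0), np.int64(14)), (np.float64(-10.0), np.int
[... 518 characters left out ...]
 np.int64(0)), (np.float64(-85.0), np.int64(88)), (np.float64(-80.0), np.int64(236)), (np.float64(-75.0), np.int64(108)), (np.float64(-70.0), np.int64(86)), (np.float64(-65.0), np.int64(12)), (np.float64(-60.0), np.int64(2)), (np.float64(-55.0), np.int64(7)), (np.float64(-50.0), np.int64(5)), (np.float64(-45.0), np.int64(9)), (np.float64(-40.0), np.int64(5)), (np.float64(-35.0), np.int64(6)), (np.float64(-30.0), np.int64(5)), (np.float64(-25.0), np.int64(4)), (np.float64(-20.0), np.int64(5)), (np.float64(-15.0), np.int64(3)), (np.float64(-10.0), np.int64(5)), (np.float64(-5.0), np.int64(77)), (np.float64(0.0), np.int64(125)), (np.float64(5.0), np.int64(16)), (np.float64(10.0), np.int64(10))]
```

Emit:
{"method": "move_arm", "body": {"deltas": [[[-0.369, -0.056, -0.03], [0, 0, 0.709], 0], [[-0.369, -0.056, -0.03], [0, 0, 0.709], 0], [[-0.369, -0.056, -0.03], [0, 0, 0.709], 0], [[-0.369, -0.056, -0.03], [0, 0, 0.709], 0], [[-0.369, -0.056, -0.03], [0, 0, 0.709], 0], [[-0.369, -0.056, -0.03], [0, 0, 0.709], 0], [[-0.369, -0.056, -0.03], [0, 0, 0.709], 0]]}}

```text
time: 0.73
eef_pos: [0.3606, 0.4168, 0.2596]
eef_rot: [-0.0, 0.318, 0.948, -0.0]
wrist_force: [0.6, -0.2, -0.5]
grip_width: 0.996
grip_force: 0.0
```

Emit:
{"method": "move_arm", "body": {"deltas": [[[-0.369, -0.056, -0.03], [0, 0, 0.709], 0], [[-0.369, -0.056, -0.03], [0, 0, 0.709], 0], [[-0.369, -0.056, -0.03], [0, 0, 0.709], 0], [[-0.369, -0.056, -0.03], [0, 0, 0.709], 0], [[-0.369, -0.056, -0.03], [0, 0, 0.709], 0], [[-0.369, -0.056, -0.03], [0, 0, 0.709], 0], [[-0.369, -0.056, -0.03], [0, 0, 0.709], 0]]}}

```text
time: 1.32
eef_pos: [0.5079, 0.203, 0.2806]
eef_rot: [-0.0, 0.498, 0.867, -0.0]
wrist_force: [0.8, 0.6, 0.7]
grip_width: 0.997
grip_force: 0.0
```

Emit:
{"method": "move_arm", "body": {"deltas": [[[-0.369, -0.056, -0.03], [0, 0, 0.709], 0.2], [[-0.369, -0.056, -0.03], [0, 0, 0.709], 0.4], [[-0.369, -0.056, -0.03], [0, 0, 0.709], 0.6], [[-0.369, -0.056, -0.03], [0, 0, 0.709], 0.75], [[-0.369, -0.056, -0.03], [0, 0, 0.709], 0.75], [[-0.369, -0.056, -0.03], [0, 0, 0.709], 0.75], [[-0.369, -0.056, -0.03], [0, 0, 0.709], 0.75], [[0, 0, 0], [0, 0, 0], 0.75]]}}

```text
time: 1.98
eef_pos: [0.5614, -0.0554, 0.3018]
eef_rot: [0.001, 0.662, 0.75, -0.001]
wrist_force: [-0.3, 0.0, -0.1]
grip_width: 0.423
grip_force: 0.0
```

```bash
python3 - <<'E'
from h import *
st(); snap('wrist','w1')
p,d,X=cloud('w1'); P=X.reshape(-1,3)[d.ravel()>0]
a=np.radians(7.5);U=np.array([[np.cos(a),np.sin(a)],[-np.sin(a),np.cos(a)]]);o=np.array([.7035,-.0254])
uv=(P[:,:2]-o)@U.T
for nm,lo,hi,c in(('handle',.045,.066,(-.14,-.10)),('fronttop',.076,.09,(-.1,-.05)),('unit top',.09,.10,(-.02,.2))):
  m=(P[:,2]>lo)&(P[:,2]<hi)&(uv[:,0]>c[0])&(uv[:,0]<c[1])&(abs(uv[:,1])<.15); Q=P[m]
  if len(Q)<5: print(nm,'none'); continue
  r=np.percentile(uv[m],[2,50,98],axis=0); pc=np.linalg.svd(Q[:,:2]-Q[:,:2].mean(0),full_matrices=0)[2][0]
  print(nm,len(Q),np.round(r.T*1e3,1).tolist(),'z',np.round(np.percentile(Q[:,2],[5,50,95])*1e3,1),'axis',np.degrees(np.arctan2(pc[1],pc[0])))
E
```

```text
{'time': 1.9833, 'eef_pos': [0.5614, -0.0554, 0.3018], 'eef_rot': [0.001, 0.6618, 0.7497, -0.001], 'wrist_force': [-0.2722, 0.0174, -0.1235], 'grip_width': 0.423, 'grip_force': 0.0, 'joint_positions': [-0.3073, 0.1096, 1.5596, -0.0025, 1.4714, -0.4314]}
handle 948 [[-119.7, -114.0, -101.5], [-62.1, 4.8, 59.6]] z [57.2 59.9 61.8] axis -82.09052548463117
fronttop 2513 [[-79.8, -72.6, -64.7], [-95.8, 26.9, 120.8]] z [78.8 80.8 82.1] axis 98.12797785008863
unit top 33670 [[2.8, 86.3, 182.8], [-122.2, 9.5, 124.8]] z [92.  93.2 94.5] axis -69.22172730400223
```

View pics/w1.png

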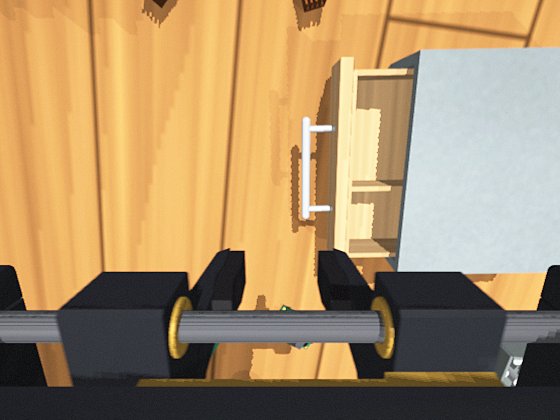

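Wrist view: the handle bar is vertical at (306,168) and the drawer front's top edge is at (343,150), so the gap fits one finger. The bar centre comes out at about (0.5895, -0.040), z 58 mm, unit yaw 7.9°.

```bash
python3 - <<'E'
from h import *
plan(.5895,-.0404,.13,97.9,8); plan(.5895,-.0404,.043,97.9,4,start=(.5895,-.0404,.13,97.9))
E
```

```text
rows 8 x [[0.01, 0.037, 0.214], [0, 0, np.float64(-0.016)]] end [ 0.5894 -0.0407  0.1303] rad [0.567 0.591]
rows 4 x [[0.0, 0.0, 0.218], [0, 0, np.float64(-0.0)]] end [ 0.5895 -0.0404  0.0428] rad [0.591 0.591]
```

Emit:
{"method": "move_arm", "body": {"deltas": [[[0.01, 0.037, 0.214], [0, 0, -0.016], 0.75], [[0.01, 0.037, 0.214], [0, 0, -0.016], 0.75], [[0.01, 0.037, 0.214], [0, 0, -0.016], 0.75], [[0.01, 0.037, 0.214], [0, 0, -0.016], 0.75], [[0.01, 0.037, 0.214], [0, 0, -0.016], 0.75], [[0.01, 0.037, 0.214], [0, 0, -0.016], 0.75], [[0.01, 0.037, 0.214], [0, 0, -0.016], 0.75], [[0.01, 0.037, 0.214], [0, 0, -0.016], 0.75]]}}

```text
time: 2.7
eef_pos: [0.5891, -0.0356, 0.1292]
eef_rot: [-0.0, 0.654, 0.757, 0.0]
wrist_force: [0.7, -0.6, 0.3]
grip_width: 0.249
grip_force: 0.0
```

```bash
python3 - <<'E'
from h import *
st(); snap('wrist','w2')
plan(.5895,-.0404,.043,97.9,5)
a=np.radians(7.9)
p,d,X=cloud('w2'); P=X.reshape(-1,3)[d.ravel()>0]
U=np.array([[np.cos(a),np.sin(a)],[-np.sin(a),np.cos(a)]]);uv=(P[:,:2]-[.5895,-.0404])@U.T
m=(P[:,2]>.05)&(P[:,2]<.066)&(abs(uv[:,0])<.012)&(uv[:,1]>-.06); print(m.sum(),np.percentile(uv[m],[5,50,95],axis=0),np.percentile(P[m,2],[5,50,95]))
E
```

```text
{'time': 2.7, 'eef_pos': [0.5891, -0.0356, 0.1292], 'eef_rot': [-0.0004, 0.654, 0.7565, 0.0], 'wrist_force': [0.6598, -0.6448, 0.3176], 'grip_width': 0.2494, 'grip_force': 0.0, 'joint_positions': [-0.2615, 0.3324, 1.6563, 0.0004, 1.1536, -0.4068]}
rows 5 x [[-0.012, 0.004, 0.163], [0, 0, np.float64(0.018)]] end [ 0.5897 -0.0405  0.0431] rad [0.588 0.591]
2440 [[-0.00417118 -0.05320954]
 [ 0.00116351  0.00868903]
 [ 0.00785977  0.05689776]] [0.05722221 0.05998792 0.06150029]
```

Emit:
{"method": "move_arm", "body": {"deltas": [[[-0.01, 0.006, 0.163], [0, 0, 0.018], 0.75], [[-0.01, 0.006, 0.163], [0, 0, 0.018], 0.75], [[-0.01, 0.006, 0.163], [0, 0, 0.018], 0.75], [[-0.01, 0.006, 0.163], [0, 0, 0.018], 0.75], [[-0.01, 0.006, 0.163], [0, 0, 0.018], 0.75], [[0, 0, 0], [0, 0, 0], 0.75]]}}

```text
time: 3.25
eef_pos: [0.5907, -0.0403, 0.0462]
eef_rot: [-0.003, 0.657, 0.754, -0.001]
wrist_force: [-0.6, -0.3, 0.5]
grip_width: 0.252
grip_force: 0.0
```

Emit:
{"method": "move_arm", "body": {"deltas": [[[0, 0, 0], [0, 0, 0], 1], [[0, 0, 0], [0, 0, 0], 1], [[0, 0, 0], [0, 0, 0], 1], [[0, 0, 0], [0, 0, 0], 1]], "force": 25}}

```text
time: 3.58
eef_pos: [0.5933, -0.0412, 0.0499]
eef_rot: [0.0, 0.657, 0.754, 0.0]
wrist_force: [-1.1, 1.7, 0.2]
grip_width: 0.118
grip_force: 25.0
```

```bash
python3 - <<'E'
from h import *
s=st()
x,y,z=s['eef_pos']; a=np.radians(7.9); plan(x-.096*np.cos(a),y-.096*np.sin(a),z,97.9,16)
E
```

```text
{'time': 3.5833, 'eef_pos': [0.5933, -0.0412, 0.0499], 'eef_rot': [0.0002, 0.6573, 0.7536, 0.0004], 'wrist_force': [-1.066, 1.7245, 0.1547], 'grip_width': 0.1176, 'grip_force': 24.9997, 'joint_positions': [-0.2691, 0.4542, 1.6768, 0.0007, 1.01, -0.4057]}
rows 16 x [[-0.0, -0.06, -0.0], [0, 0, np.float64(-0.001)]] end [ 0.4982 -0.0543  0.0499] rad [0.501 0.589]
```

Emit:
{"method": "move_arm", "body": {"deltas": [[[0, -0.04, 0], [0, 0, 0], 1], [[0, -0.08, 0], [0, 0, 0], 1], [[0, -0.12, 0], [0, 0, 0], 1], [[0, -0.14, 0], [0, 0, 0], 1], [[0, -0.14, 0], [0, 0, 0], 1], [[0, -0.12, 0], [0, 0, 0], 1], [[0, -0.1, 0], [0, 0, 0], 1], [[0, -0.06, 0], [0, 0, 0], 1]]}}

```text
time: 4.25
eef_pos: [0.5132, -0.0526, 0.0499]
eef_rot: [0.0, 0.658, 0.753, 0.0]
wrist_force: [0.8, 4.4, 3.2]
grip_width: 0.111
grip_force: 25.0
```

Emit:
{"method": "move_arm", "body": {"deltas": [[[0, -0.04, 0], [0, 0, 0], 1], [[0, -0.04, 0], [0, 0, 0], 1], [[0, -0.03, 0], [0, 0, 0], 1], [[0, -0.02, 0], [0, 0, 0], 1]]}}

```text
time: 4.58
eef_pos: [0.5014, -0.0543, 0.0498]
eef_rot: [0.001, 0.658, 0.753, 0.001]
wrist_force: [-0.4, 5.6, 6.8]
grip_width: 0.113
grip_force: 25.0
```

Emit:
{"method": "move_arm", "body": {"deltas": [[[0, -0.03, 0], [0, 0, 0], 1], [[0, -0.03, 0], [0, 0, 0], 1], [[0, -0.02, 0], [0, 0, 0], 1], [[0, 0, 0], [0, 0, 0], 1]]}}

```text
time: 4.92
eef_pos: [0.4991, -0.0547, 0.0501]
eef_rot: [0.005, 0.658, 0.753, 0.005]
wrist_force: [24.8, 12.8, -16.5]
grip_width: 0.125
grip_force: 25.0
```

```bash
python3 - <<'E'
from h import *
st(); snap('side','s2')
p,d,X=cloud('s2');P=X.reshape(-1,3)[d.ravel()>0]
a=np.radians(7.9);U=np.array([[np.cos(a),np.sin(a)],[-np.sin(a),np.cos(a)]]);o=np.array([.7035,-.0254]);uv=(P[:,:2]-o)@U.T
m=(P[:,2]>.074)&(P[:,2]<.086)&(abs(uv[:,1])<.13)&(uv[:,0]>-.2)&(uv[:,0]<-.03)
h,e=np.histogram(uv[m,0],np.arange(-.2,-.03,.005));print([(int(round(x*1e3)),int(n)) for x,n in zip(e,h) if n])
E
```

```text
{'time': 4.9167, 'eef_pos': [0.4991, -0.0547, 0.0501], 'eef_rot': [0.0052, 0.6582, 0.7528, 0.0051], 'wrist_force': [24.7785, 12.7537, -16.5166], 'grip_width': 0.1247, 'grip_force': 25.004, 'joint_positions': [-0.3497, 0.276, 1.9283, 0.0071, 0.9239, -0.4878]}
[(-180, 1), (-175, 96), (-170, 79), (-165, 69), (-160, 26), (-145, 1), (-115, 1), (-40, 1)]
```

View pics/s2.png

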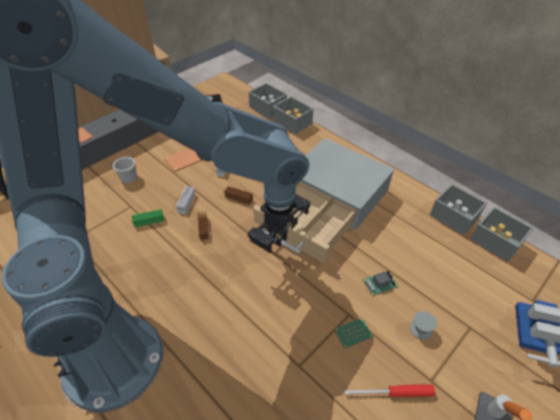

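The drawer is at its stop: the force rose to 25 N and the front sits 176 mm ahead of the unit's front edge. Side view: gripper on the handle at (285,225), drawer fully out. I'll relax, release and lift.

Emit:
{"method": "move_arm", "body": {"deltas": [[[0, 0.04, 0], [0, 0, 0], 1], [[0, 0, 0], [0, 0, 0], 0.78], [[0, 0, 0], [0, 0, 0], 0.75], [[0, 0, 0], [0, 0, 0], 0.75], [[0, 0, -0.1], [0, 0, 0], 0.75], [[0, 0, -0.3], [0, 0, 0], 0.75], [[0, 0, -0.3], [0, 0, 0], 0.75], [[0, 0, -0.3], [0, 0, 0], 0.5]]}}

```text
time: 5.63
eef_pos: [0.4961, -0.0551, 0.1504]
eef_rot: [-0.001, 0.658, 0.753, -0.0]
wrist_force: [0.1, -0.1, 0.2]
grip_width: 0.301
grip_force: 0.0
```

```bash
python3 - <<'E'
from h import *
st(); plan(.60,-.31,.27,97.9,8)
E
```

```text
{'time': 5.6333, 'eef_pos': [0.4961, -0.0551, 0.1504], 'eef_rot': [-0.0005, 0.6576, 0.7533, -0.0004], 'wrist_force': [0.1367, -0.1147, 0.1678], 'grip_width': 0.3013, 'grip_force': 0.0, 'joint_positions': [-0.3486, 0.1142, 1.8744, -0.0004, 1.1542, -0.4839]}
rows 8 x [[-0.333, 0.085, -0.15], [0, 0, np.float64(-0.004)]] end [ 0.5998 -0.3098  0.2704] rad [0.516 0.675]
```

Emit:
{"method": "move_arm", "body": {"deltas": [[[-0.333, 0.085, -0.15], [0, 0, 0], 0.2], [[-0.333, 0.085, -0.15], [0, 0, 0], 0.2], [[-0.333, 0.085, -0.15], [0, 0, 0], 0.2], [[-0.333, 0.085, -0.15], [0, 0, 0], 0.2], [[-0.333, 0.085, -0.15], [0, 0, 0], 0.2], [[-0.333, 0.085, -0.15], [0, 0, 0], 0.2], [[-0.333, 0.085, -0.15], [0, 0, 0], 0.2], [[-0.333, 0.085, -0.15], [0, 0, 0], 0.2]]}}

```text
time: 6.3
eef_pos: [0.6002, -0.3115, 0.2706]
eef_rot: [0.0, 0.658, 0.753, -0.0]
wrist_force: [-0.3, 0.1, 0.5]
grip_width: 0.8
grip_force: 0.0
```

Emit:
{"method": "move_arm", "body": {"deltas": [[[0, 0, 0], [0, 0, 0], 0.2], [[0, 0, 0], [0, 0, 0], 0.2]]}}

```text
time: 6.47
eef_pos: [0.6002, -0.3118, 0.2701]
eef_rot: [0.001, 0.658, 0.753, -0.0]
wrist_force: [0.5, 1.3, -0.1]
grip_width: 0.799
grip_force: 0.0
```

```bash
python3 - <<'E'
from h import *
st(); snap('wrist','w3'); print(proj('w3',[.617,-.319,.03]))
p,d,X=cloud('w3'); P=X.reshape(-1,3); C=p.reshape(-1,3).astype(int)
near=(d.ravel()>0)&(np.hypot(P[:,0]-.617,P[:,1]+.319)<.075)
for nm,m in(('tr',near&(P[:,2]>.024)&(P[:,2]<.036)),('board',near&(P[:,2]>.0025)&(P[:,2]<.036)&((C[:,1]>C[:,2]+12)|(P[:,2]>.012)))):
  Q=P[m]; r=cv2.minAreaRect((Q[:,:2]*1000).astype(np.float32)); print(nm,len(Q),r,np.percentile(Q[:,2],[5,50,95]))
E
```

```text
{'time': 6.4667, 'eef_pos': [0.6002, -0.3118, 0.2701], 'eef_rot': [0.0008, 0.6585, 0.7526, -0.0001], 'wrist_force': [0.5271, 1.2938, -0.1205], 'grip_width': 0.7987, 'grip_force': 0.0, 'joint_positions': [-0.654, 0.3807, 1.2945, -0.0003, 1.4649, -0.7872]}
[[293.92663536 185.96068218]]
tr 634 ((617.5087890625, -320.3926696777344), (30.176965713500977, 34.07503890991211), 66.22412109375) [0.02805357 0.02945211 0.03075636]
board 1972 ((616.921875, -319.9975280761719), (54.680511474609375, 78.36285400390625), 66.33856201171875) [0.00280183 0.0053133  0.0303116 ]
```

View pics/w3.png

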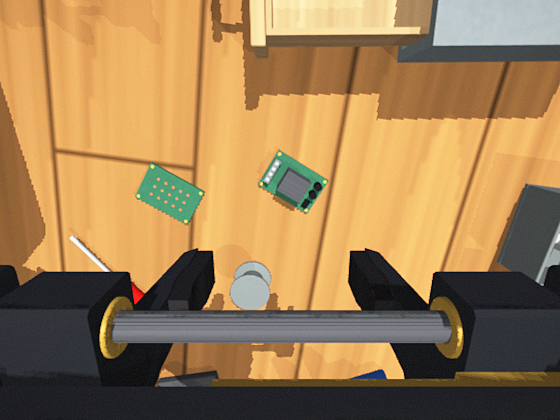

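Wrist view: the board is at (293,182) with the transformer at (293,184), the bare board at (170,193) and the spool at (250,282). The transformer measures 30.2 x 34.1 mm with its top at 29.5 mm, centred at (0.6175, -0.3204), with its 30 mm width along 66.2°. That agrees with the side and scene views.

```bash
python3 - <<'E'
from h import *
plan(.6175,-.3204,.09,156.2); plan(.6175,-.3204,.008,156.2,5,start=(.6175,-.3204,.09,156.2))
E
```

```text
rows 14 x [[-0.014, 0.006, 0.128], [0, 0, np.float64(-0.912)]] end [ 0.6171 -0.3209  0.0898] rad [0.676 0.696]
rows 5 x [[-0.0, 0.0, 0.164], [0, 0, np.float64(-0.0)]] end [ 0.6175 -0.3204  0.008 ] rad [0.696 0.696]
```

Emit:
{"method": "move_arm", "body": {"deltas": [[[-0.014, 0.006, 0.128], [0, 0, -0.912], 0.4], [[-0.014, 0.006, 0.128], [0, 0, -0.912], 0.4], [[-0.014, 0.006, 0.128], [0, 0, -0.912], 0.4], [[-0.014, 0.006, 0.128], [0, 0, -0.912], 0.4], [[-0.014, 0.006, 0.128], [0, 0, -0.912], 0.4], [[-0.014, 0.006, 0.128], [0, 0, -0.912], 0.4], [[-0.014, 0.006, 0.128], [0, 0, -0.912], 0.4]]}}

```text
time: 7.1
eef_pos: [0.6068, -0.3152, 0.1783]
eef_rot: [-0.001, 0.444, 0.896, 0.0]
wrist_force: [-0.4, -0.9, -0.8]
grip_width: 0.598
grip_force: 0.0
```

Emit:
{"method": "move_arm", "body": {"deltas": [[[-0.014, 0.006, 0.128], [0, 0, -0.912], 0.4], [[-0.014, 0.006, 0.128], [0, 0, -0.912], 0.4], [[-0.014, 0.006, 0.128], [0, 0, -0.912], 0.4], [[-0.014, 0.006, 0.128], [0, 0, -0.912], 0.4], [[-0.014, 0.006, 0.128], [0, 0, -0.912], 0.4], [[-0.014, 0.006, 0.128], [0, 0, -0.912], 0.4], [[-0.014, 0.006, 0.128], [0, 0, -0.912], 0.4], [[0, 0, 0], [0, 0, 0], 0.4]]}}

```text
time: 7.77
eef_pos: [0.6154, -0.3173, 0.0862]
eef_rot: [-0.003, 0.203, 0.979, 0.001]
wrist_force: [0.0, 0.4, -0.3]
grip_width: 0.602
grip_force: 0.0
```

```bash
python3 - <<'E'
from h import *
st(); plan(.6175,-.3204,.010,156.2,5)
E
```

```text
{'time': 7.7667, 'eef_pos': [0.6154, -0.3173, 0.0862], 'eef_rot': [-0.0031, 0.2033, 0.9791, 0.0015], 'wrist_force': [0.009, 0.368, -0.3135], 'grip_width': 0.6022, 'grip_force': 0.0, 'joint_positions': [-0.6469, 0.591, 1.3809, 0.0, 1.1766, -1.8082]}
rows 5 x [[-0.006, -0.004, 0.152], [0, 0, np.float64(0.015)]] end [ 0.6174 -0.3203  0.0102] rad [0.693 0.696]
```

Emit:
{"method": "move_arm", "body": {"deltas": [[[-0.006, -0.004, 0.152], [0, 0, 0.01], 0.4], [[-0.006, -0.004, 0.152], [0, 0, 0.01], 0.4], [[-0.006, -0.004, 0.152], [0, 0, 0.01], 0.4], [[-0.006, -0.004, 0.152], [0, 0, 0.01], 0.4], [[-0.006, -0.004, 0.12], [0, 0, 0.01], 0.4], [[0, 0, 0], [0, 0, 0], 0.4], [[0, 0, 0], [0, 0, 0], 0.4]]}}

```text
time: 8.35
eef_pos: [0.6189, -0.323, 0.0155]
eef_rot: [-0.001, 0.207, 0.978, 0.001]
wrist_force: [0.2, -0.2, 0.5]
grip_width: 0.602
grip_force: 0.0
```

```bash
python3 - <<'E'
from h import *
st(); plan(.6175,-.3204,.009,156.2,1)
E
```

```text
{'time': 8.35, 'eef_pos': [0.6189, -0.323, 0.0155], 'eef_rot': [-0.0011, 0.2074, 0.9783, 0.0005], 'wrist_force': [0.21, -0.1524, 0.5289], 'grip_width': 0.6016, 'grip_force': 0.0, 'joint_positions': [-0.6506, 0.6929, 1.3826, -0.0001, 1.0686, -1.8035]}
rows 1 x [[0.024, 0.018, 0.065], [0, 0, np.float64(-0.031)]] end [ 0.6174 -0.3204  0.009 ] rad [0.696 0.696]
```

Emit:
{"method": "move_arm", "body": {"deltas": [[[0.02, 0.018, 0.06], [0, 0, -0.03], 0.4], [[0, 0, 0], [0, 0, 0], 0.6], [[0, 0, 0], [0, 0, 0], 0.8], [[0, 0, 0], [0, 0, 0], 0.8], [[0, 0, 0], [0, 0, 0], 0.8], [[0, 0, 0], [0, 0, 0], 0.8]], "force": 25}}

```text
time: 8.85
eef_pos: [0.6189, -0.3212, 0.0117]
eef_rot: [0.0, 0.206, 0.979, -0.0]
wrist_force: [-0.2, 0.3, 1.9]
grip_width: 0.34
grip_force: 25.0
```

Emit:
{"method": "move_arm", "body": {"deltas": [[[0, 0, -0.1], [0, 0, 0], 0.8], [[0, 0, -0.3], [0, 0, 0], 0.8], [[0, 0, -0.3], [0, 0, 0], 0.8], [[0, 0, -0.3], [0, 0, 0], 0.8], [[0, 0, -0.3], [0, 0, 0], 0.8], [[0, 0, -0.2], [0, 0, 0], 0.8], [[0, 0, 0], [0, 0, 0], 0.8]]}}

```text
time: 9.43
eef_pos: [0.6212, -0.3228, 0.1681]
eef_rot: [0.005, 0.206, 0.979, -0.002]
wrist_force: [1.1, -0.2, -0.0]
grip_width: 0.335
grip_force: 25.0
```

```bash
python3 - <<'E'
from h import *
st()
a=np.radians(7.9);ux=np.array([np.cos(a),np.sin(a)]);uy=np.array([-ux[1],ux[0]])
# drawer at stop: handle centre; estimate bays from a picture of the drawer
p,d,i=snap('side','s3'); p,d,X=cloud('s3'); 
o=np.array([.7035,-.0254]); P=X.reshape(-1,3)[d.ravel()>0]; uv=np.c_[(P[:,:2]-o)@ux,(P[:,:2]-o)@uy]
m=(uv[:,0]>-.14)&(uv[:,0]<-.02)&(abs(uv[:,1])<.15)
for lo,hi in((.066,.078),(.055,.066),(.015,.03)):
  k=m&(P[:,2]>lo)&(P[:,2]<hi); h,e=np.histogram(uv[k,1],np.arange(-.15,.15,.006)); print(lo,[(int(round(x*1e3)),int(n)) for x,n in zip(e,h) if n>3])
cv2.imwrite('pics/s3c.png',cv2.resize(p[140:310,200:440],None,fx=3,fy=3))
E
```

```text
{'time': 9.4333, 'eef_pos': [0.6212, -0.3228, 0.1681], 'eef_rot': [0.0046, 0.2059, 0.9786, -0.0022], 'wrist_force': [1.0776, -0.1708, -0.0054], 'grip_width': 0.3346, 'grip_force': 24.9999, 'joint_positions': [-0.6483, 0.5067, 1.3285, -0.0, 1.2962, -1.8043]}
0.066 [(-120, 51), (-114, 40), (102, 30), (108, 53)]
0.055 [(-120, 48), (-30, 72), (-24, 17), (102, 42), (108, 17)]
0.015 [(-120, 50), (-96, 22), (-90, 49), (-84, 50), (-78, 51), (-72, 47), (-66, 52), (-60, 45), (-54, 46), (-48, 51), (-42, 46), (-36, 51), (-30, 42), (-6, 32), (0, 48), (6, 44), (12, 43), (18, 44), (24, 46), (30, 47), (36, 46), (42, 41), (48, 44), (54, 45), (60, 47), (66, 38), (72, 45), (78, 46), (84, 39), (90, 41), (96, 43), (102, 61), (108, 18)]
```

View pics/s3c.png

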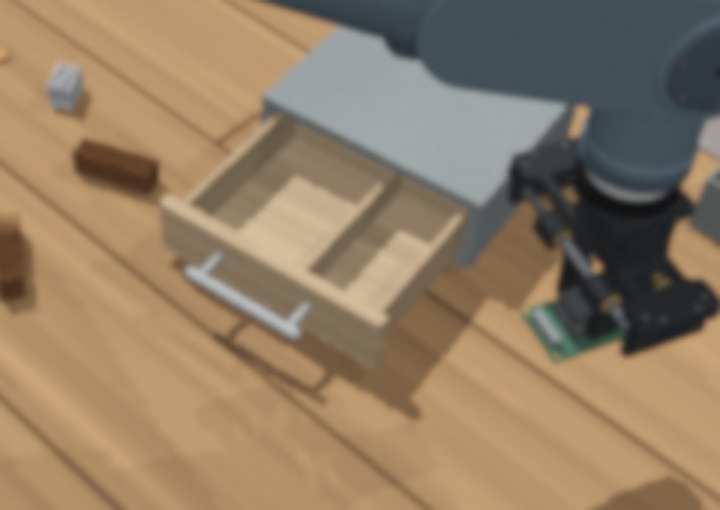

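The board is held. The crop shows the drawer fully open and empty, with the wide bay on the left and the divider at about (355,225). Measured in the unit frame, the divider is at v = -27 mm, the wide bay's mid-width at +41.5 mm and the narrow bay's at -70.5 mm.

```bash
python3 - <<'E'
from h import *
plan(.6087,.0033,.16,187.9,12); 
p,d,X=cloud('s3');P=X.reshape(-1,3)[d.ravel()>0];a=np.radians(7.9);ux=np.array([np.cos(a),np.sin(a)]);uy=np.array([-ux[1],ux[0]]);q=P[:,:2]-[.7035,-.0254];u,v=q@ux,q@uy
for lo,hi in((0,.09),(-.1,-.04)):
  k=(u>-.12)&(u<-.03)&(v>lo)&(v<hi)&(P[:,2]<.05); print(np.percentile(P[k,2],[10,50,90]))
E
```

```text
rows 12 x [[0.054, 0.269, 0.004], [0, 0, np.float64(-0.576)]] end [0.6082 0.0028 0.1598] rad [0.608 0.692]
[0.01857061 0.02116408 0.02344841]
[0.01874802 0.02106076 0.02344229]
```

Emit:
{"method": "move_arm", "body": {"deltas": [[[0.054, 0.269, 0], [0, 0, -0.576], 0.8], [[0.054, 0.269, 0], [0, 0, -0.576], 0.8], [[0.054, 0.269, 0], [0, 0, -0.576], 0.8], [[0.054, 0.269, 0], [0, 0, -0.576], 0.8], [[0.054, 0.269, 0], [0, 0, -0.576], 0.8], [[0.054, 0.269, 0], [0, 0, -0.576], 0.8]]}}

```text
time: 9.98
eef_pos: [0.6338, -0.1558, 0.1581]
eef_rot: [-0.002, 0.068, 0.998, 0.001]
wrist_force: [0.8, 0.0, -1.8]
grip_width: 0.339
grip_force: 25.0
```

Emit:
{"method": "move_arm", "body": {"deltas": [[[0.054, 0.269, 0], [0, 0, -0.576], 0.8], [[0.054, 0.269, 0], [0, 0, -0.576], 0.8], [[0.054, 0.269, 0], [0, 0, -0.576], 0.8], [[0.054, 0.269, 0], [0, 0, -0.576], 0.8], [[0.054, 0.269, 0], [0, 0, -0.576], 0.8], [[0.054, 0.269, 0], [0, 0, -0.576], 0.8], [[0, 0, 0], [0, 0, 0], 0.8], [[0, 0, 0], [0, 0, 0], 0.8]]}}

```text
time: 10.65
eef_pos: [0.605, 0.0055, 0.1588]
eef_rot: [-0.002, -0.07, 0.998, 0.0]
wrist_force: [0.4, -0.3, -2.1]
grip_width: 0.337
grip_force: 25.0
```

```bash
python3 - <<'E'
from h import *
st(); plan(.6087,.0033,.06,187.9,5)
E
```

```text
{'time': 10.65, 'eef_pos': [0.605, 0.0055, 0.1588], 'eef_rot': [-0.0018, -0.07, 0.9975, 0.0004], 'wrist_force': [0.3592, -0.3275, -2.0625], 'grip_width': 0.337, 'grip_force': 24.9998, 'joint_positions': [-0.1868, 0.3284, 1.5951, -0.0001, 1.2219, -1.8976]}
rows 5 x [[-0.007, -0.005, 0.198], [0, 0, np.float64(0.005)]] end [0.6088 0.0035 0.0598] rad [0.606 0.609]
```

Emit:
{"method": "move_arm", "body": {"deltas": [[[-0.007, -0.005, 0.198], [0, 0, 0], 0.8], [[-0.007, -0.005, 0.198], [0, 0, 0], 0.8], [[-0.007, -0.005, 0.198], [0, 0, 0], 0.8], [[-0.007, -0.005, 0.198], [0, 0, 0], 0.8], [[-0.007, -0.005, 0.15], [0, 0, 0], 0.8], [[0, 0, 0], [0, 0, 0], 0.8], [[0, 0, 0], [0, 0, 0], 0.8]]}}

```text
time: 11.23
eef_pos: [0.6093, 0.001, 0.0651]
eef_rot: [-0.002, -0.068, 0.998, 0.0]
wrist_force: [-0.7, 0.1, -1.2]
grip_width: 0.337
grip_force: 25.0
```

Emit:
{"method": "move_arm", "body": {"deltas": [[[0, 0, 0.06], [0, 0, 0], 0.8], [[0, 0, 0.05], [0, 0, 0], 0.8], [[0, 0, 0.05], [0, 0, 0], 0.8], [[0, 0, 0.03], [0, 0, 0], 0.8], [[0, 0, 0], [0, 0, 0], 0.8]]}}

```text
time: 11.65
eef_pos: [0.6101, 0.002, 0.0472]
eef_rot: [-0.0, -0.069, 0.998, 0.0]
wrist_force: [0.2, -0.1, -1.9]
grip_width: 0.336
grip_force: 25.0
```

Now step down slowly until the board touches the floor.

Emit:
{"method": "move_arm", "body": {"deltas": [[[0, 0, 0.04], [0, 0, 0], 0.8], [[0, 0, 0.03], [0, 0, 0], 0.8], [[0, 0, 0], [0, 0, 0], 0.8]]}}

```text
time: 11.9
eef_pos: [0.6101, 0.002, 0.0402]
eef_rot: [-0.0, -0.069, 0.998, 0.0]
wrist_force: [0.2, -0.1, -2.1]
grip_width: 0.344
grip_force: 25.0
```

Emit:
{"method": "move_arm", "body": {"deltas": [[[0, 0, 0.02], [0, 0, 0], 0.8], [[0, 0, 0.02], [0, 0, 0], 0.8], [[0, 0, 0], [0, 0, 0], 0.8]]}}

```text
time: 12.15
eef_pos: [0.6103, 0.0019, 0.0364]
eef_rot: [-0.0, -0.069, 0.998, 0.0]
wrist_force: [-0.4, -0.3, -2.6]
grip_width: 0.338
grip_force: 25.0
```

Emit:
{"method": "move_arm", "body": {"deltas": [[[0, 0, 0.015], [0, 0, 0], 0.8], [[0, 0, 0], [0, 0, 0], 0.8], [[0, 0, 0], [0, 0, 0], 0.8]]}}

```text
time: 12.4
eef_pos: [0.6105, 0.0019, 0.0353]
eef_rot: [-0.0, -0.069, 0.998, -0.0]
wrist_force: [-0.5, 0.4, -2.4]
grip_width: 0.338
grip_force: 25.0
```

Emit:
{"method": "move_arm", "body": {"deltas": [[[0, 0, 0.01], [0, 0, 0], 0.8], [[0, 0, 0], [0, 0, 0], 0.8], [[0, 0, 0], [0, 0, 0], 0.8]]}}

```text
time: 12.65
eef_pos: [0.6105, 0.0019, 0.0343]
eef_rot: [0.0, -0.069, 0.998, -0.0]
wrist_force: [-0.5, 0.6, -1.3]
grip_width: 0.34
grip_force: 25.0
```

Emit:
{"method": "move_arm", "body": {"deltas": [[[0, 0, 0.01], [0, 0, 0], 0.8], [[0, 0, 0], [0, 0, 0], 0.8], [[0, 0, 0], [0, 0, 0], 0.8]]}}

```text
time: 12.9
eef_pos: [0.6109, 0.0019, 0.0337]
eef_rot: [0.0, -0.069, 0.998, -0.0]
wrist_force: [0.2, 0.6, 1.1]
grip_width: 0.338
grip_force: 25.0
```

```bash
python3 - <<'E'
from h import *
st()
E
```

```text
{'time': 12.9, 'eef_pos': [0.6109, 0.0019, 0.0337], 'eef_rot': [0.0005, -0.0689, 0.9976, -0.0001], 'wrist_force': [0.1892, 0.624, 1.1127], 'grip_width': 0.3377, 'grip_force': 24.9999, 'joint_positions': [-0.191, 0.5086, 1.6357, 0.0001, 0.9964, -1.8998]}
```

Emit:
{"method": "move_arm", "body": {"deltas": [[[0, 0, 0], [0, 0, 0], 0.62], [[0, 0, 0], [0, 0, 0], 0.55], [[0, 0, 0], [0, 0, 0], 0.55], [[0, 0, -0.05], [0, 0, 0], 0.55], [[0, 0, -0.2], [0, 0, 0], 0.55], [[0, 0, -0.3], [0, 0, 0], 0.55], [[0, 0, -0.35], [0, 0, 0], 0.55], [[0, 0, -0.35], [0, 0, 0], 0.55]]}}

```text
time: 13.57
eef_pos: [0.6098, 0.002, 0.1594]
eef_rot: [-0.001, -0.069, 0.998, 0.0]
wrist_force: [1.0, 0.2, 0.4]
grip_width: 0.451
grip_force: 0.0
```

```bash
python3 - <<'E'
from h import *
st(); plan(.44,.27,.27,187.9)
E
```

```text
{'time': 13.5667, 'eef_pos': [0.6098, 0.002, 0.1594], 'eef_rot': [-0.0007, -0.0689, 0.9976, 0.0002], 'wrist_force': [1.0463, 0.2433, 0.3524], 'grip_width': 0.4509, 'grip_force': 0.0, 'joint_positions': [-0.1911, 0.3361, 1.5835, -0.0, 1.2235, -1.8998]}
rows 10 x [[0.131, 0.289, -0.111], [0, 0, np.float64(0.0)]] end [0.4403 0.2703 0.2704] rad [0.517 0.594]
```

Emit:
{"method": "move_arm", "body": {"deltas": [[[0.131, 0.289, -0.111], [0, 0, 0], 0.4], [[0.131, 0.289, -0.111], [0, 0, 0], 0.4], [[0.131, 0.289, -0.111], [0, 0, 0], 0.4], [[0.131, 0.289, -0.111], [0, 0, 0], 0.4], [[0.131, 0.289, -0.111], [0, 0, 0], 0.4]]}}

```text
time: 13.98
eef_pos: [0.5247, 0.137, 0.2148]
eef_rot: [0.0, -0.069, 0.998, 0.0]
wrist_force: [0.6, 1.1, 0.3]
grip_width: 0.602
grip_force: 0.0
```

Emit:
{"method": "move_arm", "body": {"deltas": [[[0.131, 0.289, -0.111], [0, 0, 0], 0.4], [[0.131, 0.289, -0.111], [0, 0, 0], 0.4], [[0.131, 0.289, -0.111], [0, 0, 0], 0.4], [[0.131, 0.289, -0.111], [0, 0, 0], 0.4], [[0.131, 0.289, -0.111], [0, 0, 0], 0.4], [[0, 0, 0], [0, 0, 0], 0.4], [[0, 0, 0], [0, 0, 0], 0.4]]}}

```text
time: 14.57
eef_pos: [0.4406, 0.2714, 0.2705]
eef_rot: [0.001, -0.071, 0.998, 0.0]
wrist_force: [0.5, -0.5, 0.4]
grip_width: 0.604
grip_force: 0.0
```

```bash
python3 - <<'E'
from h import *
st(); snap('wrist','w4'); snap('side','s4'); print(proj('w4',[.414,.285,.03]))
for f in('w4','s4'):
  p,d,X=cloud(f); P=X.reshape(-1,3); C=p.reshape(-1,3).astype(int)
  m=(d.ravel()>0)&(np.hypot(P[:,0]-.414,P[:,1]-.285)<.075)&(P[:,2]>.018)&(P[:,2]<.036)&(C.max(1)-C.min(1)<60)
  if f=='w4':
    n,l,s,c=cv2.connectedComponentsWithStats(m.reshape(d.shape).astype(np.uint8))
    for i in range(1,n):
      if s[i,4]>60:
        Q=P[l.ravel()==i]; print(s[i],cv2.minAreaRect((Q[:,:2]*1000).astype(np.float32)),np.percentile(Q[:,2],[5,50,95]))
  else: Q=P[m]; print(f,len(Q),cv2.minAreaRect((Q[:,:2]*1000).astype(np.float32)),np.percentile(Q[:,2],[50,95]))
  # placed board
p,d,X=cloud('s4');P=X.reshape(-1,3);m=(d.ravel()>0)&(np.hypot(P[:,0]-.61,P[:,1]-.002)<.035)&(P[:,2]>.046)&(P[:,2]<.06);Q=P[m]
print('board',len(Q),cv2.minAreaRect((Q[:,:2]*1000).astype(np.float32)) if len(Q) else '',np.percentile(Q[:,2],[5,50,95]) if len(Q) else '')
w=cv2.imread('pics/w4.png'); s=cv2.imread('pics/s4.png')[140:290,220:400]
cv2.imwrite('pics/v4.png',np.hstack([cv2.resize(w,(400,300)),cv2.resize(s,(360,300))]))
E
```

```text
{'time': 14.5667, 'eef_pos': [0.4406, 0.2714, 0.2705], 'eef_rot': [0.0011, -0.0706, 0.9975, 0.0002], 'wrist_force': [0.4945, -0.5026, 0.3777], 'grip_width': 0.6037, 'grip_force': 0.0, 'joint_positions': [0.3226, 0.0227, 1.7145, -0.0002, 1.4022, -1.3895]}
[[294.52848286 159.71650081]]
[295 135  31  65 133] ((421.5977783203125, 306.5687255859375), (89.69096374511719, 2.1902103424072266), 33.45150375366211) [0.02539654 0.02928033 0.0303862 ]
[291 137  30  65 124] ((424.71209716796875, 301.51800537109375), (89.12681579589844, 2.1715264320373535), 33.4287223815918) [0.02796309 0.02941695 0.03060111]
[287 139  30  65 130] ((428.23602294921875, 296.73394775390625), (89.77188873291016, 2.1871578693389893), 33.44974899291992) [0.02739823 0.02931169 0.03056175]
[282 141  31  65 141] ((431.4107360839844, 291.68896484375), (89.73213195800781, 2.254220962524414), 33.44017028808594) [0.02213725 0.02926821 0.03071386]
[278 143  31  65 148] ((434.638916015625, 286.71844482421875), (89.42782592773438, 2.244302749633789), 33.483829498291016) [0.02114604 0.02914767 0.0305556 ]
s4 215 ((408.28692626953125, 290.8710632324219), (133.0526580810547, 56.95201110839844), 12.427740097045898) [0.0261933  0.03078932]
board 101 ((608.242919921875, 0.8629837036132812), (37.57073211669922, 31.13923454284668), 8.38335132598877) [0.0473548  0.05087702 0.05352154]
```

View pics/v4.png

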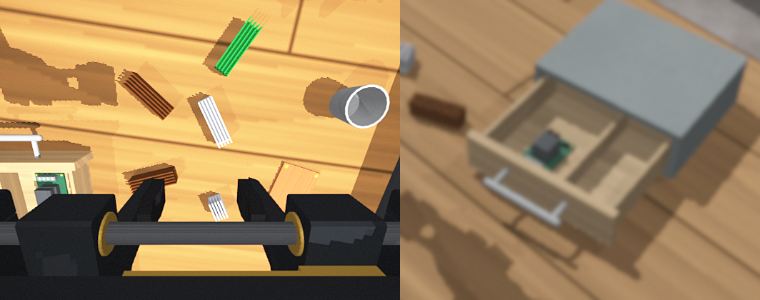

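Left half (wrist): the long grey five-fin sink is at (213,122), the brown look-alike at (147,93), the green one at (238,47) and the short sink at (217,207). Right half (side): the board lies flat in the wide bay at (548,150), with its transformer top at 51 mm as expected. Sink centre is (0.4282, 0.2967), axis 33.45°, top 29.3 mm.

```bash
python3 - <<'E'
from h import *
plan(.4282,.2967,.07,213.45,8); plan(.4282,.2967,.0095,213.45,5,start=(.4282,.2967,.07,213.45))
E
```

```text
rows 8 x [[0.004, 0.037, 0.249], [0, 0, np.float64(-0.696)]] end [0.4285 0.2964 0.07  ] rad [0.518 0.521]
rows 5 x [[-0.0, 0.0, 0.121], [0, 0, np.float64(-0.0)]] end [0.4282 0.2967 0.0095] rad [0.521 0.521]
```

Emit:
{"method": "move_arm", "body": {"deltas": [[[0.004, 0.037, 0.249], [0, 0, -0.696], 0.4], [[0.004, 0.037, 0.249], [0, 0, -0.696], 0.4], [[0.004, 0.037, 0.249], [0, 0, -0.696], 0.4], [[0.004, 0.037, 0.249], [0, 0, -0.696], 0.4], [[0.004, 0.037, 0.249], [0, 0, -0.696], 0.4], [[0.004, 0.037, 0.249], [0, 0, -0.696], 0.4], [[0.004, 0.037, 0.249], [0, 0, -0.696], 0.4], [[0.004, 0.037, 0.249], [0, 0, -0.696], 0.4]]}}

```text
time: 15.33
eef_pos: [0.4288, 0.2954, 0.0683]
eef_rot: [-0.001, -0.288, 0.958, -0.0]
wrist_force: [-0.4, 0.3, -0.1]
grip_width: 0.601
grip_force: 0.0
```

Emit:
{"method": "move_arm", "body": {"deltas": [[[0, 0, 0], [0, 0, 0], 0.4], [[0, 0, 0], [0, 0, 0], 0.4], [[0, 0, 0], [0, 0, 0], 0.4]]}}

```text
time: 15.58
eef_pos: [0.4296, 0.2963, 0.071]
eef_rot: [0.0, -0.286, 0.958, -0.0]
wrist_force: [0.1, -0.3, 0.3]
grip_width: 0.599
grip_force: 0.0
```

```bash
python3 - <<'E'
from h import *
st(); plan(.4282,.2967,.0095,213.45,5)
E
```

```text
{'time': 15.5833, 'eef_pos': [0.4296, 0.2963, 0.071], 'eef_rot': [0.0004, -0.2862, 0.9582, -0.0], 'wrist_force': [0.1346, -0.2931, 0.3064], 'grip_width': 0.5994, 'grip_force': 0.0, 'joint_positions': [0.3762, 0.2843, 1.8616, -0.0002, 0.995, -1.775]}
rows 5 x [[0.002, 0.002, 0.123], [0, 0, np.float64(-0.008)]] end [0.4282 0.2966 0.0095] rad [0.521 0.522]
```

Emit:
{"method": "move_arm", "body": {"deltas": [[[0.002, 0.002, 0.123], [0, 0, -0.008], 0.4], [[0.002, 0.002, 0.123], [0, 0, -0.008], 0.4], [[0.002, 0.002, 0.123], [0, 0, -0.008], 0.4], [[0.002, 0.002, 0.123], [0, 0, -0.008], 0.4], [[0.002, 0.002, 0.1], [0, 0, -0.008], 0.4], [[0, 0, 0], [0, 0, 0], 0.4], [[0, 0, 0], [0, 0, 0], 0.4]]}}

```text
time: 16.17
eef_pos: [0.4272, 0.297, 0.011]
eef_rot: [-0.0, -0.289, 0.957, -0.0]
wrist_force: [0.4, 0.7, -0.4]
grip_width: 0.598
grip_force: 0.0
```

Emit:
{"method": "move_arm", "body": {"deltas": [[[0, 0, 0.02], [0, 0, 0], 0.5], [[0, 0, 0], [0, 0, 0], 0.7], [[0, 0, 0], [0, 0, 0], 0.85], [[0, 0, 0], [0, 0, 0], 0.85], [[0, 0, 0], [0, 0, 0], 0.85], [[0, 0, 0], [0, 0, 0], 0.85]], "force": 25}}

```text
time: 16.67
eef_pos: [0.4274, 0.2972, 0.0093]
eef_rot: [0.0, -0.289, 0.957, -0.0]
wrist_force: [0.8, -0.7, 3.2]
grip_width: 0.293
grip_force: 25.0
```

Emit:
{"method": "move_arm", "body": {"deltas": [[[0, 0, -0.1], [0, 0, 0], 0.85], [[0, 0, -0.3], [0, 0, 0], 0.85], [[0, 0, -0.35], [0, 0, 0], 0.85], [[0, 0, -0.35], [0, 0, 0], 0.85], [[0, 0, -0.35], [0, 0, 0], 0.85], [[0, 0, -0.15], [0, 0, 0], 0.85], [[0, 0, 0], [0, 0, 0], 0.85]]}}

```text
time: 17.25
eef_pos: [0.4295, 0.2983, 0.1741]
eef_rot: [0.004, -0.289, 0.957, 0.0]
wrist_force: [-0.5, -0.0, -1.0]
grip_width: 0.29
grip_force: 25.0
```

```bash
python3 - <<'E'
from h import *
st(); plan(.6241,-.1076,.16,187.9,14)
E
```

```text
{'time': 17.25, 'eef_pos': [0.4295, 0.2983, 0.1741], 'eef_rot': [0.0043, -0.2892, 0.9573, 0.0004], 'wrist_force': [-0.4641, -0.0171, -1.0489], 'grip_width': 0.2897, 'grip_force': 25.0, 'joint_positions': [0.3798, 0.1284, 1.8051, 0.0001, 1.1994, -1.7779]}
rows 14 x [[-0.022, -0.323, 0.01], [0, 0, np.float64(0.401)]] end [ 0.6236 -0.1071  0.1601] rad [0.526 0.633]
```

Emit:
{"method": "move_arm", "body": {"deltas": [[[-0.022, -0.323, 0.01], [0, 0, 0.401], 0.85], [[-0.022, -0.323, 0.01], [0, 0, 0.401], 0.85], [[-0.022, -0.323, 0.01], [0, 0, 0.401], 0.85], [[-0.022, -0.323, 0.01], [0, 0, 0.401], 0.85], [[-0.022, -0.323, 0.01], [0, 0, 0.401], 0.85], [[-0.022, -0.323, 0.01], [0, 0, 0.401], 0.85], [[-0.022, -0.323, 0.01], [0, 0, 0.401], 0.85]]}}

```text
time: 17.83
eef_pos: [0.5463, 0.1039, 0.1601]
eef_rot: [-0.001, -0.179, 0.984, 0.0]
wrist_force: [0.1, -0.2, -1.7]
grip_width: 0.295
grip_force: 25.0
```

Emit:
{"method": "move_arm", "body": {"deltas": [[[-0.022, -0.323, 0.01], [0, 0, 0.401], 0.85], [[-0.022, -0.323, 0.01], [0, 0, 0.401], 0.85], [[-0.022, -0.323, 0.01], [0, 0, 0.401], 0.85], [[-0.022, -0.323, 0.01], [0, 0, 0.401], 0.85], [[-0.022, -0.323, 0.01], [0, 0, 0.401], 0.85], [[-0.022, -0.323, 0.01], [0, 0, 0.401], 0.85], [[-0.022, -0.323, 0.01], [0, 0, 0.401], 0.85], [[0, 0, 0], [0, 0, 0], 0.85]]}}

```text
time: 18.5
eef_pos: [0.6208, -0.1138, 0.1528]
eef_rot: [-0.001, -0.066, 0.998, -0.001]
wrist_force: [0.2, 0.3, -1.8]
grip_width: 0.292
grip_force: 25.0
```

Emit:
{"method": "move_arm", "body": {"deltas": [[[0, 0, 0], [0, 0, 0], 0.85], [[0, 0, 0], [0, 0, 0], 0.85], [[0, 0, 0], [0, 0, 0], 0.85]]}}

```text
time: 18.75
eef_pos: [0.6201, -0.107, 0.1539]
eef_rot: [-0.001, -0.069, 0.998, 0.001]
wrist_force: [-0.3, 1.5, -0.1]
grip_width: 0.292
grip_force: 25.0
```

```bash
python3 - <<'E'
from h import *
st(); plan(.6241,-.1076,.06,187.9,5)
E
```

```text
{'time': 18.75, 'eef_pos': [0.6201, -0.107, 0.1539], 'eef_rot': [-0.0009, -0.0693, 0.9976, 0.0006], 'wrist_force': [-0.3028, 1.4809, -0.1123], 'grip_width': 0.2921, 'grip_force': 24.9999, 'joint_positions': [-0.3593, 0.3825, 1.5335, 0.0003, 1.2277, -2.0689]}
rows 5 x [[-0.008, -0.002, 0.188], [0, 0, np.float64(0.002)]] end [ 0.6242 -0.1074  0.0599] rad [0.63  0.633]
```

Emit:
{"method": "move_arm", "body": {"deltas": [[[-0.008, -0.002, 0.188], [0, 0, 0], 0.85], [[-0.008, -0.002, 0.188], [0, 0, 0], 0.85], [[-0.008, -0.002, 0.188], [0, 0, 0], 0.85], [[-0.008, -0.002, 0.188], [0, 0, 0], 0.85], [[-0.008, -0.002, 0.18], [0, 0, 0], 0.85], [[0, 0, 0], [0, 0, 0], 0.85], [[0, 0, 0], [0, 0, 0], 0.85]]}}

```text
time: 19.33
eef_pos: [0.624, -0.1071, 0.0607]
eef_rot: [-0.001, -0.07, 0.998, 0.001]
wrist_force: [0.4, -0.1, -2.1]
grip_width: 0.296
grip_force: 25.0
```

Emit:
{"method": "move_arm", "body": {"deltas": [[[0, 0, 0.05], [0, 0, 0], 0.85], [[0, 0, 0.05], [0, 0, 0], 0.85], [[0, 0, 0.04], [0, 0, 0], 0.85], [[0, 0, 0.03], [0, 0, 0], 0.85], [[0, 0, 0], [0, 0, 0], 0.85], [[0, 0, 0], [0, 0, 0], 0.85]]}}

```text
time: 19.83
eef_pos: [0.625, -0.1088, 0.0447]
eef_rot: [-0.0, -0.069, 0.998, 0.0]
wrist_force: [-0.1, 0.7, -1.7]
grip_width: 0.294
grip_force: 25.0
```

Emit:
{"method": "move_arm", "body": {"deltas": [[[0, 0, 0.04], [0, 0, 0], 0.85], [[0, 0, 0.03], [0, 0, 0], 0.85], [[0, 0, 0.02], [0, 0, 0], 0.85], [[0, 0, 0], [0, 0, 0], 0.85], [[0, 0, 0], [0, 0, 0], 0.85]]}}

```text
time: 20.25
eef_pos: [0.6248, -0.1088, 0.0354]
eef_rot: [-0.0, -0.069, 0.998, 0.0]
wrist_force: [-0.2, -0.3, -1.2]
grip_width: 0.289
grip_force: 25.0
```

Emit:
{"method": "move_arm", "body": {"deltas": [[[0, 0, 0.015], [0, 0, 0], 0.85], [[0, 0, 0], [0, 0, 0], 0.85], [[0, 0, 0], [0, 0, 0], 0.85]]}}

```text
time: 20.5
eef_pos: [0.625, -0.1088, 0.0342]
eef_rot: [-0.0, -0.069, 0.998, 0.0]
wrist_force: [-0.6, 0.0, -0.9]
grip_width: 0.295
grip_force: 25.0
```

Emit:
{"method": "move_arm", "body": {"deltas": [[[0, 0, 0.015], [0, 0, 0], 0.85], [[0, 0, 0], [0, 0, 0], 0.85], [[0, 0, 0], [0, 0, 0], 0.85]]}}

```text
time: 20.75
eef_pos: [0.6249, -0.1088, 0.0326]
eef_rot: [-0.0, -0.069, 0.998, 0.0]
wrist_force: [0.5, -0.4, -1.7]
grip_width: 0.297
grip_force: 25.0
```

Emit:
{"method": "move_arm", "body": {"deltas": [[[0, 0, 0.01], [0, 0, 0], 0.85], [[0, 0, 0], [0, 0, 0], 0.85], [[0, 0, 0], [0, 0, 0], 0.85]]}}

```text
time: 21.0
eef_pos: [0.625, -0.1088, 0.0316]
eef_rot: [-0.0, -0.069, 0.998, 0.0]
wrist_force: [-0.0, 0.3, -1.1]
grip_width: 0.29
grip_force: 25.0
```

Emit:
{"method": "move_arm", "body": {"deltas": [[[0, 0, 0.01], [0, 0, 0], 0.85], [[0, 0, 0], [0, 0, 0], 0.85], [[0, 0, 0], [0, 0, 0], 0.85]]}}

```text
time: 21.25
eef_pos: [0.6256, -0.1088, 0.0314]
eef_rot: [0.001, -0.069, 0.998, -0.0]
wrist_force: [0.1, 1.1, 3.6]
grip_width: 0.292
grip_force: 25.0
```

Emit:
{"method": "move_arm", "body": {"deltas": [[[0, 0, 0], [0, 0, 0], 0.68], [[0, 0, 0], [0, 0, 0], 0.62], [[0, 0, 0], [0, 0, 0], 0.62], [[0, 0, -0.05], [0, 0, 0], 0.62], [[0, 0, -0.2], [0, 0, 0], 0.62], [[0, 0, -0.35], [0, 0, 0], 0.62], [[0, 0, -0.35], [0, 0, 0], 0.62], [[0, 0, -0.35], [0, 0, 0], 0.62]]}}

```text
time: 21.92
eef_pos: [0.6245, -0.1087, 0.162]
eef_rot: [-0.001, -0.069, 0.998, 0.0]
wrist_force: [0.3, -0.5, 0.4]
grip_width: 0.382
grip_force: 0.0
```

```bash
python3 - <<'E'
from h import *
st(); plan(.499,-.0545,.16,97.9,21)
E
```

```text
{'time': 21.9167, 'eef_pos': [0.6245, -0.1087, 0.162], 'eef_rot': [-0.0005, -0.0686, 0.9976, 0.0002], 'wrist_force': [0.2801, -0.5016, 0.3946], 'grip_width': 0.3823, 'grip_force': 0.0, 'joint_positions': [-0.3592, 0.3826, 1.5158, -0.0, 1.2443, -2.0674]}
rows 21 x [[0.071, -0.015, 0.001], [0, 0, np.float64(0.935)]] end [ 0.4982 -0.055   0.1599] rad [0.501 0.628]
```

Emit:
{"method": "move_arm", "body": {"deltas": [[[0.071, -0.015, 0], [0, 0, 0.935], 0.75], [[0.071, -0.015, 0], [0, 0, 0.935], 0.75], [[0.071, -0.015, 0], [0, 0, 0.935], 0.75], [[0.071, -0.015, 0], [0, 0, 0.935], 0.75], [[0.071, -0.015, 0], [0, 0, 0.935], 0.75], [[0.071, -0.015, 0], [0, 0, 0.935], 0.75], [[0.071, -0.015, 0], [0, 0, 0.935], 0.75]]}}

```text
time: 22.5
eef_pos: [0.5748, -0.115, 0.161]
eef_rot: [0.0, 0.194, 0.981, -0.0]
wrist_force: [0.5, -0.5, -0.1]
grip_width: 0.249
grip_force: 0.0
```

Emit:
{"method": "move_arm", "body": {"deltas": [[[0.071, -0.015, 0], [0, 0, 0.935], 0.75], [[0.071, -0.015, 0], [0, 0, 0.935], 0.75], [[0.071, -0.015, 0], [0, 0, 0.935], 0.75], [[0.071, -0.015, 0], [0, 0, 0.935], 0.75], [[0.071, -0.015, 0], [0, 0, 0.935], 0.75], [[0.071, -0.015, 0], [0, 0, 0.935], 0.75], [[0.071, -0.015, 0], [0, 0, 0.935], 0.75]]}}

```text
time: 23.08
eef_pos: [0.5286, -0.0952, 0.161]
eef_rot: [0.0, 0.441, 0.897, -0.0]
wrist_force: [-0.6, 0.1, -0.5]
grip_width: 0.249
grip_force: 0.0
```

Emit:
{"method": "move_arm", "body": {"deltas": [[[0.071, -0.015, 0], [0, 0, 0.935], 0.75], [[0.071, -0.015, 0], [0, 0, 0.935], 0.75], [[0.071, -0.015, 0], [0, 0, 0.935], 0.75], [[0.071, -0.015, 0], [0, 0, 0.935], 0.75], [[0.071, -0.015, 0], [0, 0, 0.935], 0.75], [[0.071, -0.015, 0], [0, 0, 0.935], 0.75], [[0.071, -0.015, 0], [0, 0, 0.935], 0.75], [[0, 0, 0], [0, 0, 0], 0.75]]}}

```text
time: 23.75
eef_pos: [0.4982, -0.0542, 0.1609]
eef_rot: [-0.0, 0.658, 0.753, 0.0]
wrist_force: [-0.2, -0.1, -0.0]
grip_width: 0.249
grip_force: 0.0
```

Emit:
{"method": "move_arm", "body": {"deltas": [[[0, 0, 0], [0, 0, 0], 0.75], [[0, 0, 0], [0, 0, 0], 0.75], [[0, 0, 0], [0, 0, 0], 0.75]]}}

```text
time: 24.0
eef_pos: [0.499, -0.0555, 0.1609]
eef_rot: [0.0, 0.656, 0.754, 0.0]
wrist_force: [-0.3, -0.6, -0.7]
grip_width: 0.251
grip_force: 0.0
```

```bash
python3 - <<'E'
from h import *
st(); snap('wrist','w5')
a=np.radians(7.9); U=np.array([[np.cos(a),np.sin(a)],[-np.sin(a),np.cos(a)]])
p,d,X=cloud('w5'); P=X.reshape(-1,3)[d.ravel()>0]; uv=(P[:,:2]-[.499,-.0545])@U.T
m=(P[:,2]>.05)&(P[:,2]<.066)&(abs(uv[:,0])<.012)&(abs(uv[:,1])<.065); print(m.sum(),np.percentile(uv[m],[5,50,95],axis=0),np.percentile(P[m,2],[5,50,95]))
for c,h in(((.6256,-.1088),.05),((.610,.002),.05)):
  m=(np.hypot(P[:,0]-c[0],P[:,1]-c[1])<.05)&(P[:,2]>.046)&(P[:,2]<.058); Q=P[m]; print(len(Q),cv2.minAreaRect((Q[:,:2]*1000).astype(np.float32)) if len(Q) else '',np.percentile(Q[:,2],[5,50,95]) if len(Q) else '')
plan(.499,-.0545,.043,97.9,6)
E
```

```text
{'time': 24.0, 'eef_pos': [0.499, -0.0555, 0.1609], 'eef_rot': [0.0002, 0.6564, 0.7544, 0.0], 'wrist_force': [-0.2871, -0.6403, -0.6543], 'grip_width': 0.2505, 'grip_force': 0.0, 'joint_positions': [-0.3475, 0.1051, 1.8606, -0.0001, 1.1756, -0.486]}
2049 [[-0.00433753 -0.05541804]
 [ 0.00076545  0.00796895]
 [ 0.00767826  0.05769517]] [0.05692367 0.05995487 0.06156647]
877 ((628.0548095703125, -85.22233581542969), (52.19026184082031, 93.68757629394531), 84.86800384521484) [0.04649656 0.05060823 0.05267021]
1623 ((609.544677734375, 2.070392608642578), (35.27789306640625, 30.123172760009766), 8.456196784973145) [0.04974253 0.05128025 0.0523667 ]
rows 6 x [[0.002, 0.0, 0.196], [0, 0, np.float64(0.001)]] end [ 0.4988 -0.0543  0.0432] rad [0.502 0.502]
```

View pics/w5.png

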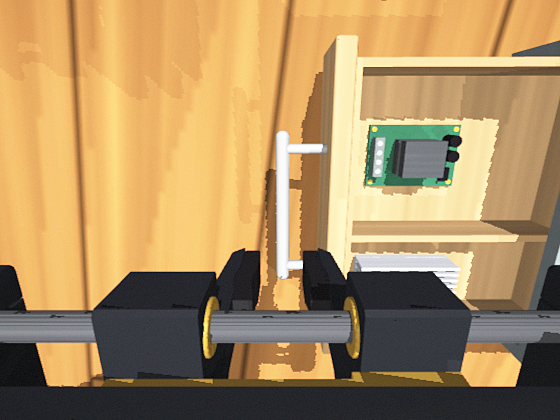

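Wrist view: the board is flat, parts up, in the wide bay at (410,155). The sink is fins up in the narrow bay at (405,275), and the handle at (282,205) is centred for the fingers.

Emit:
{"method": "move_arm", "body": {"deltas": [[[0.002, 0.002, 0.19], [0, 0, 0], 0.75], [[0.002, 0.002, 0.19], [0, 0, 0], 0.75], [[0.002, 0.002, 0.19], [0, 0, 0], 0.75], [[0.002, 0.002, 0.19], [0, 0, 0], 0.75], [[0.002, 0.002, 0.19], [0, 0, 0], 0.75], [[0.002, 0.002, 0.17], [0, 0, 0], 0.75], [[0, 0, 0], [0, 0, 0], 0.75]]}}

```text
time: 24.63
eef_pos: [0.4974, -0.0532, 0.0455]
eef_rot: [-0.003, 0.657, 0.754, -0.001]
wrist_force: [-0.6, 0.5, -0.2]
grip_width: 0.252
grip_force: 0.0
```

Emit:
{"method": "move_arm", "body": {"deltas": [[[0, 0, 0], [0, 0, 0], 0.85], [[0, 0, 0], [0, 0, 0], 1], [[0, 0, 0], [0, 0, 0], 1], [[0, 0, 0], [0, 0, 0], 1]], "force": 25}}

```text
time: 24.97
eef_pos: [0.5004, -0.054, 0.0495]
eef_rot: [0.001, 0.657, 0.754, 0.0]
wrist_force: [1.5, -0.5, -3.5]
grip_width: 0.114
grip_force: 25.0
```

Emit:
{"method": "move_arm", "body": {"deltas": [[[0, 0.02, 0], [0, 0, 0], 1], [[0, 0.04, 0], [0, 0, 0], 1], [[0, 0.06, 0], [0, 0, 0], 1], [[0, 0.08, 0], [0, 0, 0], 1], [[0, 0.08, 0], [0, 0, 0], 1], [[0, 0.08, 0], [0, 0, 0], 1], [[0, 0.08, 0], [0, 0, 0], 1], [[0, 0.08, 0], [0, 0, 0], 1]]}}

```text
time: 25.63
eef_pos: [0.5531, -0.0466, 0.0494]
eef_rot: [0.001, 0.657, 0.754, 0.0]
wrist_force: [-0.8, -0.7, 6.1]
grip_width: 0.115
grip_force: 25.0
```

```bash
python3 - <<'E'
from h import *
s=st(); plan(.6556,-.0330,s['eef_pos'][2],97.9,12)
E
```

```text
{'time': 25.6333, 'eef_pos': [0.5531, -0.0466, 0.0494], 'eef_rot': [0.0008, 0.6568, 0.754, 0.0004], 'wrist_force': [-0.7623, -0.7363, 6.1048], 'grip_width': 0.1151, 'grip_force': 25.0005, 'joint_positions': [-0.2979, 0.3826, 1.7828, 0.0001, 0.9745, -0.4356]}
rows 12 x [[-0.001, 0.086, -0.0], [0, 0, np.float64(-0.0)]] end [ 0.6555 -0.0336  0.0494] rad [0.563 0.656]
```

About 103 mm to go. I'll push at 8 mm per row and ease off near the end.

Emit:
{"method": "move_arm", "body": {"deltas": [[[0, 0.08, 0], [0, 0, 0], 1], [[0, 0.08, 0], [0, 0, 0], 1], [[0, 0.08, 0], [0, 0, 0], 1], [[0, 0.08, 0], [0, 0, 0], 1], [[0, 0.08, 0], [0, 0, 0], 1], [[0, 0.08, 0], [0, 0, 0], 1], [[0, 0.08, 0], [0, 0, 0], 1], [[0, 0.08, 0], [0, 0, 0], 1]]}}

```text
time: 26.3
eef_pos: [0.6164, -0.0376, 0.0494]
eef_rot: [0.001, 0.657, 0.754, 0.0]
wrist_force: [-1.0, -0.5, 5.4]
grip_width: 0.114
grip_force: 25.0
```

Emit:
{"method": "move_arm", "body": {"deltas": [[[0, 0.07, 0], [0, 0, 0], 1], [[0, 0.06, 0], [0, 0, 0], 1], [[0, 0.05, 0], [0, 0, 0], 1], [[0, 0.04, 0], [0, 0, 0], 1], [[0, 0.03, 0], [0, 0, 0], 1], [[0, 0.02, 0], [0, 0, 0], 1], [[0, 0.02, 0], [0, 0, 0], 1]]}}

```text
time: 26.88
eef_pos: [0.645, -0.0336, 0.0494]
eef_rot: [0.001, 0.657, 0.754, 0.001]
wrist_force: [-0.7, -0.8, 5.5]
grip_width: 0.115
grip_force: 25.0
```

Emit:
{"method": "move_arm", "body": {"deltas": [[[0, 0.02, 0], [0, 0, 0], 1], [[0, 0.02, 0], [0, 0, 0], 1], [[0, 0.02, 0], [0, 0, 0], 1], [[0, 0.02, 0], [0, 0, 0], 1], [[0, 0, 0], [0, 0, 0], 1]]}}

```text
time: 27.3
eef_pos: [0.6531, -0.0324, 0.0494]
eef_rot: [0.001, 0.657, 0.754, 0.001]
wrist_force: [1.0, 0.5, 4.8]
grip_width: 0.111
grip_force: 25.0
```

Emit:
{"method": "move_arm", "body": {"deltas": [[[0, 0.02, 0], [0, 0, 0], 1], [[0, 0.02, 0], [0, 0, 0], 1], [[0, 0, 0], [0, 0, 0], 1]]}}

```text
time: 27.55
eef_pos: [0.6553, -0.0321, 0.0494]
eef_rot: [-0.001, 0.657, 0.754, -0.001]
wrist_force: [-5.4, -0.1, 9.5]
grip_width: 0.115
grip_force: 25.0
```

Emit:
{"method": "move_arm", "body": {"deltas": [[[0, 0.02, 0], [0, 0, 0], 1], [[0, 0.02, 0], [0, 0, 0], 1], [[0, 0, 0], [0, 0, 0], 1]]}}

```text
time: 27.8
eef_pos: [0.6553, -0.0321, 0.0492]
eef_rot: [-0.004, 0.657, 0.754, -0.004]
wrist_force: [-21.0, -3.5, 22.0]
grip_width: 0.115
grip_force: 25.0
```

The drawer is against its stop: position unchanged while the force rose. I'll relax, open and lift away.

Emit:
{"method": "move_arm", "body": {"deltas": [[[0, -0.04, 0], [0, 0, 0], 1], [[0, 0, 0], [0, 0, 0], 0.9], [[0, 0, 0], [0, 0, 0], 0.76], [[0, 0, 0], [0, 0, 0], 0.76], [[0, 0, -0.05], [0, 0, 0], 0.76], [[0, 0, -0.2], [0, 0, 0], 0.76], [[0, 0, -0.3], [0, 0, 0], 0.76], [[0, 0, -0.35], [0, 0, 0], 0.76]]}}

```text
time: 28.47
eef_pos: [0.6537, -0.0316, 0.1372]
eef_rot: [-0.002, 0.657, 0.754, -0.001]
wrist_force: [0.6, 1.0, -0.3]
grip_width: 0.236
grip_force: 0.0
```

Emit:
{"method": "move_arm", "body": {"deltas": [[[0, -0.3, -0.2], [0, 0, 0], 0.76], [[0, -0.35, -0.1], [0, 0, 0], 0.76], [[0, -0.35, 0], [0, 0, 0], 0.76], [[0, -0.35, 0], [0, 0, 0], 0.76], [[0, 0, 0], [0, 0, 0], 0.76], [[0, 0, 0], [0, 0, 0], 0.76]]}}

```text
time: 28.97
eef_pos: [0.5202, -0.0505, 0.1687]
eef_rot: [-0.0, 0.657, 0.754, -0.0]
wrist_force: [0.4, -0.1, -0.1]
grip_width: 0.238
grip_force: 0.0
```

```bash
python3 - <<'E'
from h import *
st(); snap('side','s6')
p,d,X=cloud('s6');P=X.reshape(-1,3)[d.ravel()>0]
a=np.radians(7.9);U=np.array([[np.cos(a),np.sin(a)],[-np.sin(a),np.cos(a)]]);uv=(P[:,:2]-[.7035,-.0254])@U.T
for lo,hi in((.03,.084),):
  m=(P[:,2]>lo)&(P[:,2]<hi)&(abs(uv[:,1])<.13)&(uv[:,0]>-.08)&(uv[:,0]<.02)
  h,e=np.histogram(uv[m,0],np.arange(-.08,.02,.005));print([(int(round(x*1e3)),int(n)) for x,n in zip(e,h) if n])
E
```

```text
{'time': 28.9667, 'eef_pos': [0.5202, -0.0505, 0.1687], 'eef_rot': [-0.0003, 0.6572, 0.7537, -0.0], 'wrist_force': [0.3981, -0.1022, -0.1296], 'grip_width': 0.2377, 'grip_force': 0.0, 'joint_positions': [-0.3242, 0.1405, 1.8033, 0.0002, 1.1983, -0.4609]}
[(-60, 26), (-55, 91), (-50, 34), (-45, 7), (-40, 6), (-35, 8), (-30, 2), (-25, 9), (-20, 261), (-15, 487), (-10, 81), (-5, 76), (0, 52), (5, 2)]
```

View pics/s6.png

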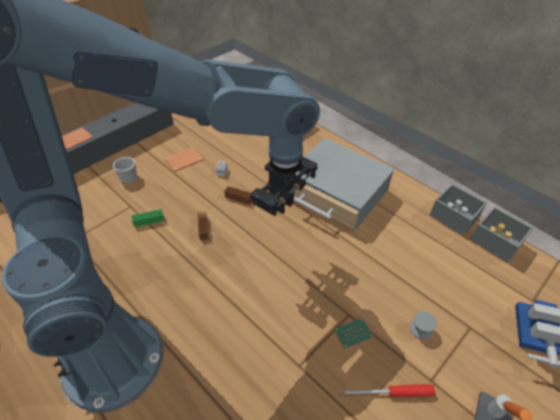

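The drawer is shut: the front is at -15 mm, and the handle at (315,208) has travelled 158 mm. The other things lie where they were.

```bash
python3 -c "
from bench import finish_job
print(finish_job())"
```

```text
the job is handed in; nothing more can be done
None
```

The job is handed in: the repaired board is flat and parts up in the wide bay, the long sink is fins up in the narrow bay, the drawer is gently shut after its full 158 mm travel, and nothing else was moved, all in about 29 s of the 70 s allowed.

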